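# Set a contact gap with a blade gauge

## Robot

A 6-joint arm with a two-finger parallel gripper is mounted at the origin on a cart in front of the work surface, level with it; the furniture and walls round the work are solid. World frame = base frame: x ahead of the robot, y to its left, z up, the work surface at z = 0. Lengths are in m, angles in rad, forces in N, time in s.
With the tool pointing down it reaches from about 0.25 to 0.725 m from the base axis. Payload 4 kg.
Tool frame: the origin (TCP) lies midway between the tips of the shut fingers; the grasp point (between the pads) lies 19 mm behind it (bot.grip_depth is the distance from the TCP to the grasp point, in m); z points along the fingers, y is the line along which they close (so a half turn about z gives the same grasp; the last joint's range is limited). The gripper opens to 85 mm and grips with 20 to 120 N. Pads are 22 mm wide; open, the fingers measure 114 mm over their backs; the gripper's body (76 mm by 85 mm) begins 54 mm behind the grasp point. The pads swing forward as they close: fully open they stand 13 mm farther back than shut.
Start: joints at [0, 0.241, 0.005, 1.335, 0, 1.571], TCP at [0.5, -0, 0.231] pointing down, gripper open.
Joint ranges: [-2.72, 2.72], [-1.05, 1.87], [-1.09, 1.28], [-1.99, 2.15], [-1.42, 1.44], [-3.14, 3.14]. Speed limits (rad/s): [2.79, 2.79, 3.14, 3.14, 3.14, 3.14].

## Interface

Orientations are given as a unit quaternion [x, y, z, w].
In Python, from workcell import bot gives the robot as it stands.
- The arm moves only by the shell command python3 -m creep 'ROWS'. ROWS is JSON, one flat list of numbers, 5 for each row, row after row: the shift along the world's x, y, z in m, then the turn about the world's z in rad, then the finger opening in m, from 0 to 0.0854. In form: [x, y, z, twist, claw, x, y, z, twist, claw, ...]. A call has 1 to 10 rows; each row is the pose to reach, as a shift and turn from the pose commanded when the call began; what a row does not reach only later rows make up. A row lasts 1/12 s, in which the tool goes at most 41.7 mm and 7.16 degrees, less where a joint would pass 70% of its speed; a pose out of reach is approached as far as the arm can. A call with a gripper value outside its range is refused whole. The fingers move at their own pace and stop on an object; the grip force is fixed at half the most. Time passes only in rows, so rows that repeat a pose let the fingers close. It gives the time, the measured TCP pose, the force, the opening and the grip force at its end, in the units of the state.
- bot.get_obs(): the state, without advancing time (a new reading comes with each control period).
- bot.camera(name): name is "scene" or "side" or "wrist"; returns a dict with "pixels" (384x512x3 uint8, red, green, blue), "camera_matrix" (3x3 intrinsics, pixels), "extrinsics" (4x4, takes a point from world to camera coordinates); the wrist camera has in their place "T_tool_cam" (4x4, takes a point from camera to tool coordinates, whose origin is the TCP and whose axes are the flange's). Camera axes: x right, y down, z forward; pixel columns grow to the right and rows downward; lengths in m; the calibration is good to about 2 mm. A picture is of the moment at which its call begins: read the wrist's pose just before it. There is no depth.
- bot.job_done(): hands the job in; it is judged then, once.
Trained networks look in the newest picture that a camera, given by its name, has taken for a name from the list of things; names that differ only in an ending like _2 or _b are one class to them, and where a whole thing is asked for, a point or a joint stands for the part that bears it (a point fixed in the world has none). Each returns a list of dicts, best first, with "score" (0 to 1); they miss things now and then, are a little off and sometimes report something else, mostly with a low value. They report only what shows in the picture. A call takes as long as a camera call. They do not tell look-alikes from the thing itself.
- bot.look_for(camera, thing): "centre" ([column, row] as shares, 0 to 1, of the picture: columns of its width, rows of its height, amid what is visible of it).
- bot.place_of(camera, thing): "centre" ([column, row] as shares, 0 to 1, of the picture: columns of its width, rows of its height: a listed point, or the origin of a listed thing).
The state is a dict: "clock": time; "joint_pos": joint angles; "joint_vel": joint speeds; "tau": joint torques, N m; "eef_pos": TCP position; "tool_rot": TCP orientation; "ft_force": force on the tool from outside, world axes, zero at the start; "ft_torque": the same for the moment, N m; "grip_width": finger opening in m; "grasp_force": force on a finger pad.
Only numpy, scipy, OpenCV 4.12 (cv2) and the standard library are available. Lean on these libraries where they do the work, as an engineer would, in place of code of your own. Each camera call takes 0.05 s, during which the arm holds its last target. There are 200 camera calls.

## Task

Set the contact gap of the grey fixture with the blade gauge: standing on its edge, put the gauge's blade between the two copper contacts, all the way in until the shoulder at the front of its handle meets the contact blocks. Then slide the moving contact up against the blade, so that the blade has no play, and leave the gauge standing there on the fixture's base plate, still fully in. Do not disturb the multimeter, the pliers or the red screwdriver.

Things in the scene. Friction and masses are not known exactly. Their poses are not given: they have to be found in the camera images.
- gauge: Blade gauge standing on edge on the bench, 0.16 kg. Steel blade 75 mm long, 6 mm thick (last 6 mm thinned to 4), 30 mm high; black handle with steel rivets, 95 mm long, 22 wide, 34 high; undersides level. Origin: underside, mid-width, at the shoulder (front face of the handle). x along the blade to its tip, y across its thickness, z up: handle x = -95 to 0 mm, blade x = 0 to 75 mm.
- gauge_tip (a point): Middle of the tip of the gauge's blade: 75 mm ahead of the shoulder along the gauge's x, 15 mm above its underside.
- fixture: Contact fixture, fixed to the bench: grey base plate 12 mm thick, x = -105 to 105, y = -55 to 105 mm, with two dark steel blocks faced with copper contacts, 40 mm high above the plate, and an upright gap between them, open at the top and both ends. Origin: underside of the base, at bench level. x: along the gap, the way the blade goes in; y: towards the moving contact; z up.
- gap_mouth (a point): Mouth of the gap: on top of the base plate (12 mm above the bench), at x = 20, y = 0 mm of the fixture, axes as the fixture's. The front ends of both blocks, which the gauge's shoulder meets, are here; they reach on to x = 84 mm. The fixed contact's face is 8 mm to -y of this point. The plate before the mouth (125 mm long) is free, for the handle to stand on.
- jaw (a joint): Slide of the moving contact, m: 0 = fully open, face at y = +8 mm of the fixture, gap 16 mm. Grows as the moving contact goes to the fixture's -y: gap = 16 mm minus this value; against the blade it reads 0.010. Starts at 0 to 4 mm (gap 16 to 12 mm). Takes about 2.5 N to move and stays where it is left.
- jaw_grip (a point): Middle of the top face of the black upright grip on the moving contact's slide, 68 mm above the bench; it moves with the contact. The grip is 34 mm along the fixture's x, 16 mm along y, and stands 44 mm clear above the slide's foot (top 24 mm above the bench), with 32 mm of free space between it and the moving block.
- multimeter: Yellow and black multimeter, 160 x 78 x 46 mm, a bystander lying at the back. Origin: centre of its underside.
- long_nose_pliers: Pliers with yellow handles, 159 x 48 x 11 mm, a bystander lying to the left. Origin: centre of its underside.
- screwdriver_red: Screwdriver with dark red handle, 191 x 24 x 25 mm, a bystander lying to the right. Origin: centre of its underside.
Mind the look-alikes: they are no part of the job. What is shaped like the gauge but blue is not meant.

How it is judged:
By the outcome, as a careful person would: the job done as asked, in the order asked, and still so for the second after the job is handed in, with the robot touching nothing.
It also fails if it takes over 54 s, if anything falls off the work surface, if the arm or the gripper's body presses on something with over 40 N, if the wrist force passes 120 N, or if a joint passes its speed limit or range.

## Working session

There is one attempt and no reset: what is moved stays moved. The work goes in short steps, Python scripts to look and compute and a shell command to move; the robot and the scene stay as the last step left them, time stands still between calls to the robot, and variables do not carry over. Pictures are saved under pics/ and viewed, at most 10 in all, crops included, and the job is handed in when it is done.

```bash
mkdir -p pics; cat > h.py <<'E'
from workcell import bot
import numpy as np, cv2
from scipy.spatial.transform import Rotation as R
def cam(n):
    o=bot.get_obs(); c=bot.camera(n); K=np.array(c["camera_matrix"])
    if n=="wrist":
        T=np.eye(4); T[:3,:3]=R.from_quat(o["tool_rot"]).as_matrix(); T[:3,3]=o["eef_pos"]
        E=np.linalg.inv(T@np.array(c["T_tool_cam"]))
    else: E=np.array(c["extrinsics"])
    return c["pixels"],K@E[:3]
def save(p,f,crop=None,s=1):
    if crop: a,b,c,d=crop; p=p[b:d,a:c]
    cv2.imwrite("pics/"+f,cv2.resize(p[:,:,::-1],None,fx=s,fy=s,interpolation=cv2.INTER_CUBIC))
def atz(P,uv,z):
    A=np.c_[P[:,:2],-np.array([uv[0],uv[1],1])]
    return np.linalg.solve(A,-(P[:,2]*z+P[:,3]))[:2]
def tri(Ps,uvs):
    A=np.vstack([r for P,u in zip(Ps,uvs) for r in (u[0]*P[2]-P[0],u[1]*P[2]-P[1])])
    x=np.linalg.lstsq(A[:,:3],-A[:,3],rcond=None)[0]
    e=[np.round((P@np.r_[x,1])[:2]/(P@np.r_[x,1])[2]-u,1) for P,u in zip(Ps,uvs)]
    return x,e
def px(d): return np.array(d["centre"])*[512,384]
E
cat > a.py <<'E'
from h import *
ims=[]
for n in ["scene","side","wrist"]:
    p,P=cam(n); ims.append(p); np.save(n+"P.npy",P); cv2.imwrite(n+".png",p[:,:,::-1])
    for t in ["gauge","gauge_tip","fixture","gap_mouth","jaw_grip","multimeter","long_nose_pliers","screwdriver_red"]:
        print(n,t,[(np.round(px(d)).tolist(),round(d["score"],2)) for d in bot.place_of(n,t)][:3])
save(ims[0],"s0.png",s=1.5);save(ims[1],"s1.png",s=1.5);save(ims[2],"s2.png",s=1.5)
E
python3 a.py
```

```text
scene gauge [([218.0, 248.0], 0.84), ([267.0, 275.0], 0.62)]
scene gauge_tip [([293.0, 258.0], 0.83), ([219.0, 218.0], 0.77), ([322.0, 215.0], 0.27)]
scene fixture [([226.0, 199.0], 0.74)]
scene gap_mouth [([234.0, 194.0], 0.65)]
scene jaw_grip [([230.0, 166.0], 0.76), ([233.0, 194.0], 0.64)]
scene multimeter [([323.0, 212.0], 0.96)]
scene long_nose_pliers [([195.0, 147.0], 0.48)]
scene screwdriver_red [([314.0, 334.0], 0.57)]
side gauge [([300.0, 194.0], 0.58), ([308.0, 214.0], 0.55)]
side gauge_tip [([293.0, 212.0], 0.73), ([278.0, 193.0], 0.71)]
side fixture [([269.0, 230.0], 0.79)]
side gap_mouth [([265.0, 221.0], 0.7)]
side jaw_grip [([252.0, 215.0], 0.72)]
side multimeter [([303.0, 180.0], 0.21)]
side long_nose_pliers [([229.0, 267.0], 0.71)]
side screwdriver_red [([305.0, 182.0], 0.54)]
wrist gauge [([253.0, 332.0], 0.89), ([191.0, 243.0], 0.68)]
wrist gauge_tip [([217.0, 198.0], 0.94), ([307.0, 326.0], 0.64)]
wrist fixture [([262.0, 113.0], 0.87), ([430.0, 233.0], 0.39)]
wrist gap_mouth [([277.0, 114.0], 0.93)]
wrist jaw_grip [([303.0, 38.0], 0.88)]
wrist multimeter [([432.0, 238.0], 0.64)]
wrist long_nose_pliers []
wrist screwdriver_red []
```

View pics/s0.png

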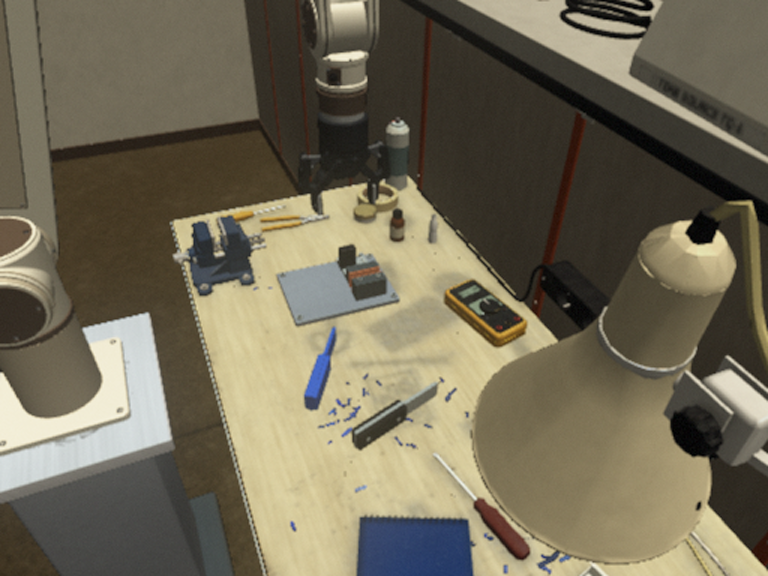

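View pics/s2.png

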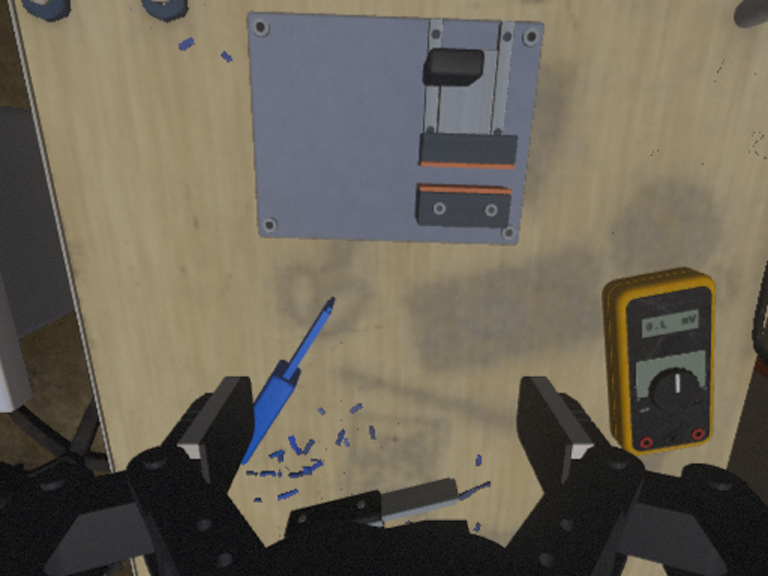

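```bash
cat > b.py <<'E'
from h import *
W,S,D=[np.load(n+"P.npy") for n in("wrist","scene","side")]
def f(n,*uv): 
    x,e=tri([P for P,u in zip((W,S,D),uv) if u],[np.array(u) for u in uv if u]); print(n,x.round(4),[k.tolist() for k in e])
f("gA",(253,332),(218,248),None)
f("gB",(191,243),(267,275),None)
f("gA?",(253,332),(267,275),None)
f("gB?",(191,243),(218,248),None)
f("tip1",(217,198),(293,258),None); f("tip2",(307,326),(219,218),None)
f("tip1s",(217,198),(219,218),None); f("tip2s",(307,326),(293,258),None)
f("mouth",(277,114),(234,194),(265,221)); f("grip",(303,38),(230,166),(252,215))
f("fix",(262,113),(226,199),(269,230))
E
python3 b.py; python3 -c "
from h import *;print(bot.get_obs())"
```

```text
gA [ 0.4342 -0.1824  0.0693] [[-50.6, -9.0], [14.7, -3.6]]
gB [ 0.4729 -0.1807 -0.0609] [[48.9, 22.6], [-19.5, -0.8]]
gA? [ 0.4948 -0.2517  0.0068] [[0.1, 0.0], [-0.0, 0.0]]
gB? [ 0.4142 -0.1133 -0.0042] [[3.2, 1.0], [-1.0, -0.0]]
tip1 [ 0.5483 -0.1335 -0.0741] [[69.5, 37.6], [-26.6, -1.3]]
tip2 [ 0.4682 -0.1283  0.1223] [[-82.5, -10.3], [18.6, -7.8]]
tip1s [ 0.449  -0.0365  0.0239] [[-2.5, -0.7], [0.7, -0.0]]
tip2s [ 0.5729 -0.2337  0.0152] [[0.4, 0.1], [-0.1, 0.1]]
mouth [0.5231 0.0575 0.0144] [[-0.2, 2.8], [-0.6, -0.2], [-0.7, 0.2]]
grip [0.5392 0.1288 0.0639] [[-3.8, 2.0], [-0.2, -0.0], [-1.0, -0.1]]
fix [ 0.5038  0.0652 -0.0087] [[-2.2, -3.9], [0.6, 0.8], [-0.0, -0.7]]
{'clock': 1.35, 'joint_pos': array([ 9.45749939e-06,  2.40622602e-01,  5.00942470e-03,  1.33521513e+00,
       -4.50558571e-05,  1.57078785e+00]), 'joint_vel': array([ 0.00095857, -0.00065247,  0.00042996, -0.00133266,  0.00100622,
        0.00141596]), 'tau': array([ 3.51742747e-04, -3.72214115e+01,  2.52689409e+01,  1.30723878e-03,
        4.07248729e-05,  4.17504828e-05]), 'eef_pos': array([ 4.99997731e-01, -8.94572440e-06,  2.31298768e-01]), 'tool_rot': array([ 7.07100441e-01,  7.07113121e-01, -2.72369999e-05,  4.62231334e-06]), 'ft_force': array([-0.37794496, -0.24020731, -0.45588905]), 'ft_torque': array([ 0.00306622, -0.03983103, -0.00504118]), 'grasp_force': 0.0, 'grip_width': 0.08534096830608111}
```

The scene shows the black-handled gauge (scene px ~(267,275), wrist px ~(253,332)), the fixture with its grip (230,166), the multimeter (323,212) and the screwdriver (330,350).

Candidates for the gauge:
- Black handle with steel blade: scene (267,275), wrist (253,332). This is the one I choose.
- Blue look-alike: scene (218,248), wrist (191,243).

I'm moving over the black one now and will confirm it with a close crop.

```bash
python3 -m creep '[-0.05,-0.26,-0.03,1.2,0.085,-0.05,-0.26,-0.03,1.2,0.085,-0.05,-0.26,-0.03,1.2,0.085,-0.05,-0.26,-0.03,1.2,0.085,-0.05,-0.26,-0.03,1.2,0.085,-0.05,-0.26,-0.03,1.2,0.085,-0.05,-0.26,-0.03,1.2,0.085,-0.05,-0.26,-0.03,1.2,0.085,-0.05,-0.26,-0.03,1.2,0.085,-0.05,-0.26,-0.03,1.2,0.085]'
python3 -m creep '[0,0,0,0.6,0.06,0,0,0,0.6,0.06,0,0,0,0.6,0.06,0,0,0,0.6,0.06,0,0,0,0.6,0.06,0,0,0,0.6,0.06]'
cat > c.py <<'E'
from h import *
p,P=cam("wrist"); np.save("w1.npy",P); save(p,"w1.png",s=1.5)
for t in ["gauge","gauge_tip"]: print(t,[(px(d).round(1).tolist(),round(d["score"],2),atz(P,px(d),0.015 if 'tip' in t else 0).round(4).tolist()) for d in bot.place_of("wrist",t)])
print(bot.get_obs())
E
python3 c.py
```

```text
clock: 2.18
eef_pos: [0.4494, -0.2613, 0.2009]
tool_rot: [0.208, 0.978, 0.0, -0.0]
ft_force: [-0.1, 0.7, 0.6]
grip_width: 0.085
grasp_force: 0.0
clock: 2.68
eef_pos: [0.45, -0.26, 0.2013]
tool_rot: [-0.09, 0.996, 0.0, -0.0]
ft_force: [0.2, 0.3, 0.4]
grip_width: 0.06
grasp_force: 0.0
gauge [([251.8, 207.8], 0.71, [0.4979, -0.2573]), ([394.1, 162.7], 0.63, [0.4144, -0.1062])]
gauge_tip [([436.8, 209.9], 0.63, [0.4568, -0.0478]), ([264.9, 268.6], 0.57, [0.5679, -0.2283])]
{'clock': 2.8333, 'joint_pos': array([-5.23912965e-01,  2.94152636e-01, -2.08290196e-03,  1.27455308e+00,
       -2.03116489e-05, -7.00128477e-01]), 'joint_vel': array([ 9.77702084e-05,  1.39969845e-03,  7.92789115e-04,  9.00447776e-04,
        1.11555849e-04, -7.28856675e-03]), 'tau': array([-5.00269220e-03, -3.94263911e+01,  2.48872429e+01,  9.86521627e-04,
       -3.95580400e-04, -1.02803442e-03]), 'eef_pos': array([ 0.44999899, -0.26000271,  0.20130521]), 'tool_rot': array([-8.79938039e-02,  9.96121022e-01, -1.05279876e-05, -2.67837192e-06]), 'ft_force': array([ 0.759733  , -0.29672515, -0.58996307]), 'ft_torque': array([-0.03934772,  0.03236588,  0.01890143]), 'grasp_force': 0.0, 'grip_width': 0.059680217730148734}
```

View pics/w1.png

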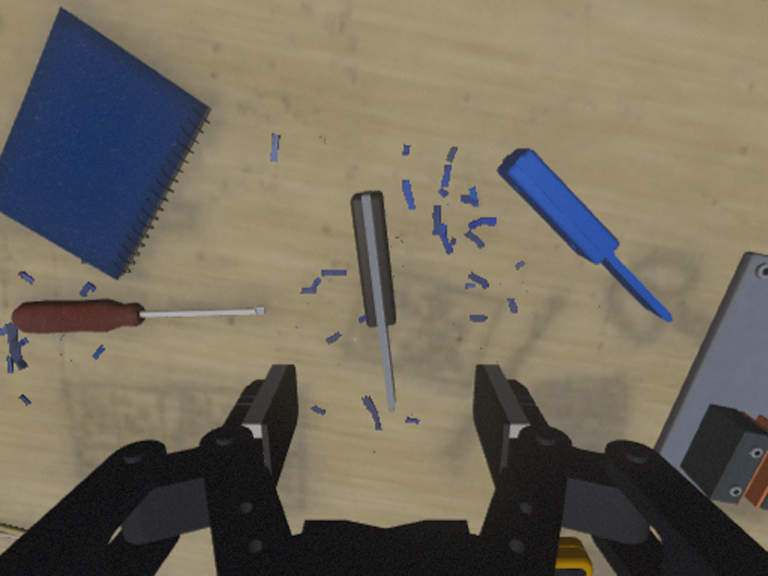

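The crop shows the black-handled gauge with its steel blade: handle back at ~(367,195), shoulder (379,325), tip (391,408) in view px. It is the right one; the blue look-alike lies to its right.

```bash
cat > d.py <<'E'
from h import *
P=np.load("w1.npy"); 
for n,u,z in [("back",(367,195),.034),("shoulder top",(377.5,325),.034),("blade0",(381,327),.03),("tip",(391.5,410),.03)]: print(n,atz(P,np.array(u)/1.5,z).round(4))
P0=np.load("wristP.npy");S=np.load("sceneP.npy")
print(tri([P,S],[np.array([251.8,207.8]),np.array([267,275])]),tri([P,P0,S],[np.array([264.9,268.6]),np.array([307,326]),np.array([293,258])]))
E
python3 d.py
```

```text
back [ 0.4054 -0.2804]
shoulder top [ 0.4958 -0.2572]
blade0 [ 0.4985 -0.2542]
tip [ 0.5661 -0.2337]
(array([ 0.49197443, -0.25801891,  0.01549357]), [array([ 0. , -0.3]), array([ 0.1, -0. ])]) (array([ 0.57211072, -0.23178047,  0.0143103 ]), [array([-3.5,  2.2]), array([-0.2, -1.5]), array([-0.8, -0.2])])
```

```bash
python3 -m creep '[0.006,-0.008,-0.04,0.1,0.06,0.006,-0.008,-0.08,0.1,0.06,0.006,-0.008,-0.12,0.1,0.06,0.006,-0.008,-0.15,0.1,0.06,0.006,-0.008,-0.175,0.1,0.06,0.006,-0.008,-0.195,0.1,0.06,0.006,-0.008,-0.195,0.1,0.06,0.006,-0.008,-0.195,0.1,0.03]'
python3 -m creep '[0,0,0,0,0,0,0,0,0,0,0,0,0,0,0,0,0,0,0,0,0,0,0,0,0,0,0,0,0,0]'
```

```text
clock: 3.5
eef_pos: [0.4551, -0.2675, 0.0055]
tool_rot: [-0.138, 0.99, 0.001, -0.001]
ft_force: [0.3, 1.4, 0.3]
grip_width: 0.0492
grasp_force: 0.0
clock: 4.0
eef_pos: [0.4576, -0.2689, 0.0084]
tool_rot: [-0.139, 0.99, -0.001, 0.002]
ft_force: [-0.3, 0.2, 6.6]
grip_width: 0.0213
grasp_force: 59.9
```

```bash
python3 -m creep '[0,0,0.03,0,0,0,0,0.06,0,0,0,0,0.09,0,0,0,0,0.12,0,0,0,0,0.12,0,0]'
python3 - <<'E'
from h import *
save(cv2.imread("wrist.png")[:,:,::-1],"c.png",(160,0,370,170),3.6)
E
```

```text
clock: 4.42
eef_pos: [0.4596, -0.2702, 0.1332]
tool_rot: [-0.139, 0.99, -0.004, 0.005]
ft_force: [0.8, -0.7, -2.2]
grip_width: 0.0209
grasp_force: 59.2
```

View pics/c.png

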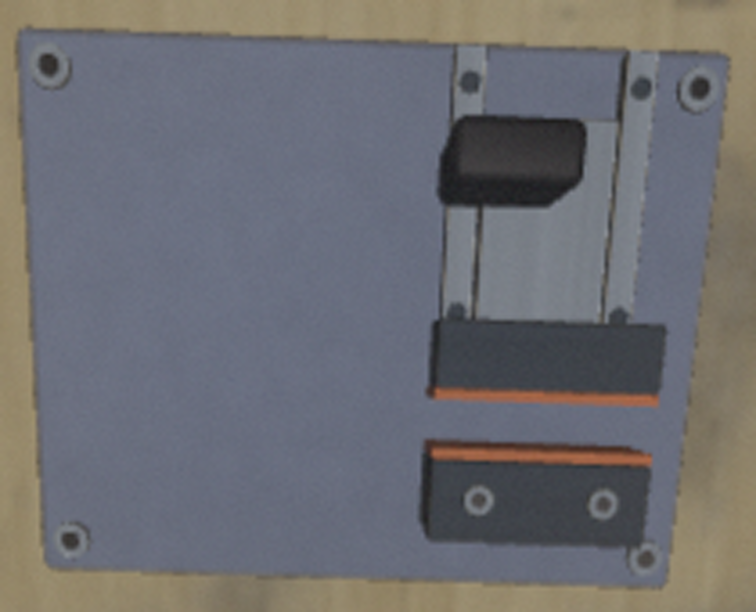

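The crop shows the plate corners (22,32), (728,57), (45,568) and (664,588). The fixed contact's edge runs (428,446)-(650,457), the moving copper (432,392)-(657,402), and the grip's top is ~(525,148).

```bash
cat > e.py <<'E'
from h import *
P=np.load("wristP.npy"); g=lambda u,z: atz(P,np.array(u)/3.6+[160,0],z)
C=np.array([g(u,.012) for u in [(22,32),(728,57),(45,568),(664,588)]])
L=np.array([(-.105,.105),(.105,.105),(-.105,-.055),(.105,-.055)])
from scipy.optimize import least_squares
def T(p,l): c,s=np.cos(p[2]),np.sin(p[2]); return l@np.array([[c,s],[-s,c]])+p[:2]
r=least_squares(lambda p:(T(p,L)-C).ravel(),[.5,.06,0]); p=r.x
print("fixture",p.round(4),"res",r.fun.round(4))
print("mouth",T(p,np.array([.02,0.])).round(4))
inv=lambda w:(np.array(w)-p[:2])@np.array([[np.cos(p[2]),-np.sin(p[2])],[np.sin(p[2]),np.cos(p[2])]])
for n,u,z in [("fix a",(428,446),.052),("fix b",(650,457),.052),("mov a",(432,392),.052),("mov b",(657,402),.052),("grip",(525,148),.068)]:
    w=g(u,z); print(n,w.round(4),inv(w).round(4))
E
python3 e.py
```

```text
fixture [ 0.5045  0.0599 -0.0332] res [-0.0023  0.0016  0.0019  0.001  -0.0011 -0.0011  0.0015 -0.0014]
mouth [0.5245 0.0592]
fix a [0.523  0.0525] [ 0.0188 -0.0068]
fix b [0.5871 0.0494] [ 0.0828 -0.0077]
mov a [0.5238 0.0674] [0.0191 0.0082]
mov b [0.5878 0.0647] [0.083  0.0076]
grip [0.5447 0.1272] [0.038  0.0687]
```

```bash
python3 -m creep '[-0.01,0.04,0,-0.05,0,-0.02,0.08,0,-0.1,0,-0.025,0.12,0,-0.15,0,-0.03,0.16,0,-0.2,0,-0.04,0.2,0,-0.25,0,-0.045,0.24,0,-0.3,0,-0.05,0.28,0,-0.32,0,-0.06,0.31,0,-0.32,0,-0.06,0.331,0,-0.32,0,-0.06,0.331,0,-0.32,0]'
cat > f.py <<'E'
from h import *
import sys
a,P=cam("wrist"); np.save("w2.npy",P)
for t in ["gauge","gauge_tip","gap_mouth","jaw_grip"]: print(t,[(px(d).round(1).tolist(),round(d["score"],2)) for d in bot.place_of("wrist",t)])
b,_=cam("scene"); c,_=cam("side")
for n in("scene","side"):
  for t in ["gauge","gauge_tip","gap_mouth","jaw_grip"]: print(n,t,[(px(d).round(1).tolist(),round(d["score"],2)) for d in bot.place_of(n,t)])
cr=lambda im,x,y,w,h,s:cv2.resize(im[y:y+h,x:x+w],None,fx=s,fy=s,interpolation=cv2.INTER_CUBIC)
top=np.hstack([cr(b,170,130,133,100,3),cr(c,210,160,133,100,3)])
cv2.imwrite("pics/"+sys.argv[1],np.vstack([cr(a,0,0,512,384,.78)[:299,:399],] )[:,:,::-1]) if 0 else None
w=cv2.resize(a,(399,299)); canvas=np.zeros((600,800,3),np.uint8); canvas[:300,:798]=top; canvas[300:599,:399]=w; canvas[300:599,400:799]=cr(a,156,184,200,150,1.995)[:299,:399]
cv2.imwrite("pics/"+sys.argv[1],canvas[:,:,::-1]); cv2.imwrite("w2.png",a[:,:,::-1])
print(bot.get_obs()["eef_pos"],bot.get_obs()["tool_rot"])
E
python3 f.py h1.png
```

```text
clock: 5.25
eef_pos: [0.3951, 0.0663, 0.1262]
tool_rot: [0.018, 1.0, 0.001, 0.0]
ft_force: [0.3, 0.5, -1.6]
grip_width: 0.0209
grasp_force: 59.5
gauge [([77.3, 211.8], 0.91), ([254.8, 310.1], 0.89)]
gauge_tip [([139.8, 256.4], 0.72), ([254.6, 311.6], 0.35)]
gap_mouth []
jaw_grip []
scene gauge [([204.0, 169.4], 0.91)]
scene gauge_tip [([220.6, 219.6], 0.66), ([229.5, 160.6], 0.59)]
scene gap_mouth [([232.3, 195.3], 0.88)]
scene jaw_grip [([230.9, 166.8], 0.82)]
side gauge [([289.5, 195.8], 0.97), ([251.6, 214.0], 0.35)]
side gauge_tip [([291.9, 215.5], 0.57)]
side gap_mouth [([266.5, 220.5], 0.67), ([289.3, 194.7], 0.43)]
side jaw_grip [([248.5, 214.0], 0.63)]
[0.39605024 0.0628389  0.12629591] [ 2.09171190e-02  9.99781213e-01 -6.60194585e-06  1.18890420e-05]
```

View pics/h1.png

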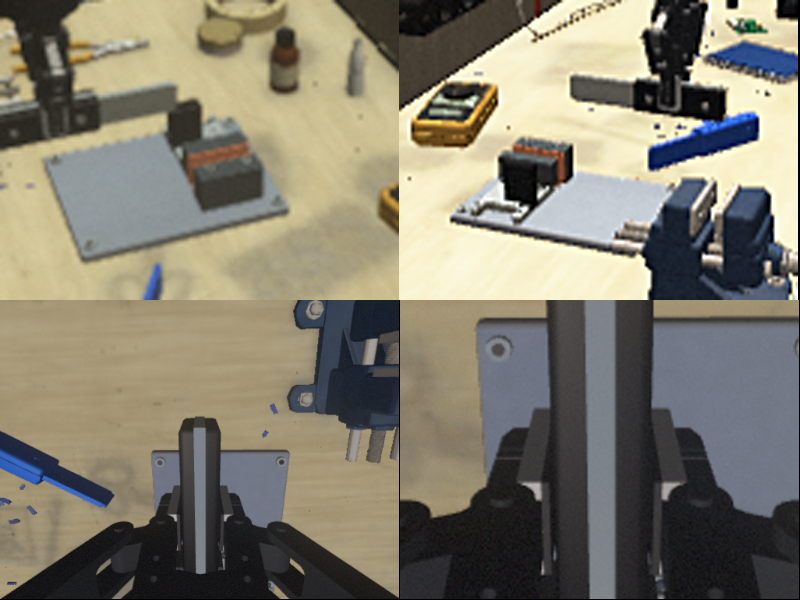

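The gauge hangs level in the grip with its blade toward the gap. The handle's back is at wrist px ~(256,153), and the plate's rear corners are at (195,194) and (371,193).

```bash
cat > g.py <<'E'
from h import *
P=np.load("w2.npy"); s=512/399
o=bot.get_obs()["eef_pos"]
for n,u,z in [("backtop",(200,119.5),.1525),("cornerL",(152,151),.012),("cornerR",(289,150),.012)]: print(n,atz(P,np.array(u)*s,z).round(4))
print(o)
S,D=np.load("sceneP.npy"),np.load("sideP.npy")
print(tri([S,D],[np.array([204,169.4]),np.array([289.5,195.8])]))
print("tip scene/side by eye",tri([S,D],[np.array([170+177/3,130+97/3]),np.array([210+(570-399)/3,160+88/3])]))
c,q=np.cos(-.04),np.sin(-.04)
for l in[(-.105,-.055),(-.105,.105)]: print("exp",.505+c*l[0]-q*l[1],.060+q*l[0]+c*l[1])
E
python3 g.py
```

```text
backtop [0.3378 0.0683]
cornerL [0.396  0.0118]
cornerR [0.4004 0.1673]
[0.39605024 0.0628389  0.12629591]
(array([0.43862335, 0.06259247, 0.11973872]), [array([-1.2,  1. ]), array([-1.3, -0.7])])
tip scene/side by eye (array([0.51274249, 0.0582803 , 0.1293427 ]), [array([-0.2,  0.2]), array([-0.2, -0.2])])
exp 0.39788457542033245 0.009242874223242797
exp 0.4042828688901939 0.16911489128899926
```

```bash
python3 -m creep '[0,0,-0.035,0,0,0,0,-0.07,0,0,0,0,-0.09,0,0,0,0,-0.1,0,0,0,0,-0.1,0,0,0,0,-0.1,0,0]'
python3 -m creep '[0,0,-0.002,0,0,0,0,-0.002,0,0]'; python3 f.py h2.png
```

```text
clock: 6.5
eef_pos: [0.3956, 0.063, 0.026]
tool_rot: [0.021, 1.0, -0.0, -0.001]
ft_force: [0.3, -0.0, -2.0]
grip_width: 0.021
grasp_force: 59.5
clock: 6.67
eef_pos: [0.3971, 0.0632, 0.0252]
tool_rot: [0.021, 1.0, 0.0, 0.001]
ft_force: [-0.1, -0.0, -1.0]
grip_width: 0.0211
grasp_force: 59.5
gauge [([253.9, 308.2], 0.67)]
gauge_tip []
gap_mouth []
jaw_grip []
scene gauge [([205.2, 198.2], 0.79), ([215.9, 245.8], 0.67)]
scene gauge_tip [([232.6, 189.4], 0.89), ([222.5, 219.1], 0.69)]
scene gap_mouth [([234.9, 191.7], 0.91)]
scene jaw_grip [([230.5, 168.5], 0.72), ([192.9, 149.0], 0.65)]
side gauge [([288.3, 225.9], 0.89), ([308.1, 216.0], 0.56), ([250.5, 213.1], 0.5)]
side gauge_tip [([267.1, 219.4], 0.66)]
side gap_mouth [([265.3, 224.7], 0.73)]
side jaw_grip [([249.7, 211.6], 0.54)]
[0.39597545 0.06299054 0.0242722 ] [ 2.07388122e-02  9.99784927e-01 -1.71457229e-06 -4.52927931e-05]
```

View pics/h2.png

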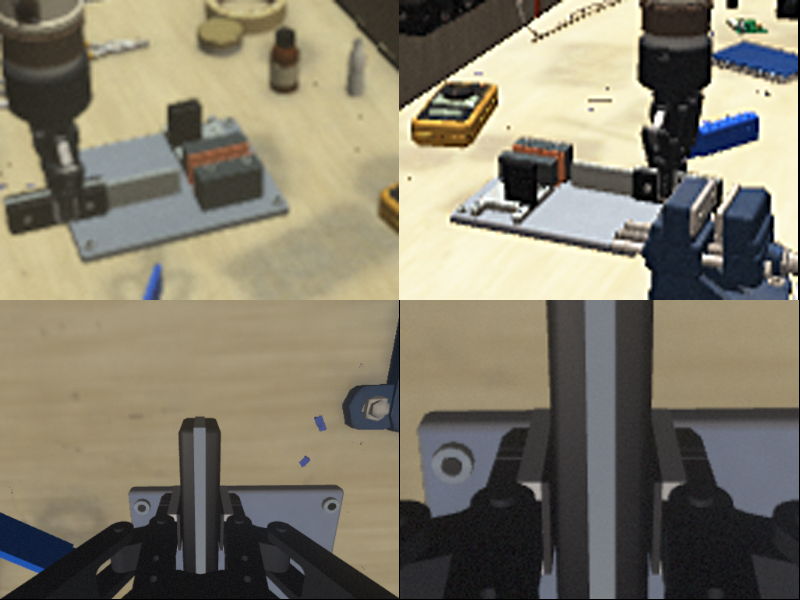

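The blade tip stands just before the mouth and lines up with the gap (scene panel (180,178)). From the rear plate corners the gauge sits at about y = -2.4 mm and is turned 0.01 rad off. I'll trim that and feed it in.

```bash
python3 -m creep '[0,0.001,0,0.01,0,0.01,0.0007,0,0.01,0,0.02,0.0003,0,0.01,0,0.03,0,0,0.01,0,0.04,-0.0003,0,0.01,0,0.05,-0.0007,0,0.01,0,0.06,-0.001,0,0.01,0,0.068,-0.0012,0,0.01,0,0.076,-0.0015,0,0.01,0,0.076,-0.0015,0,0.01,0]'
python3 -m creep '[0,0,-0.001,0,0,0.003,0,-0.002,0,0,0.005,0,-0.003,0,0,0.005,0,-0.003,0,0]'
python3 f.py h3.png | tail -1
```

```text
clock: 8.25
eef_pos: [0.4745, 0.0615, 0.0244]
tool_rot: [0.016, 1.0, 0.0, 0.001]
ft_force: [1.0, -0.4, -2.1]
grip_width: 0.0211
grasp_force: 59.5
clock: 8.58
eef_pos: [0.477, 0.0615, 0.0211]
tool_rot: [0.016, 1.0, -0.0, -0.0]
ft_force: [-0.3, 0.3, -2.7]
grip_width: 0.021
grasp_force: 59.5
[0.47703476 0.06150403 0.02132502] [1.57336809e-02 9.99876217e-01 4.96299474e-06 3.82314339e-05]
```

View pics/h3.png

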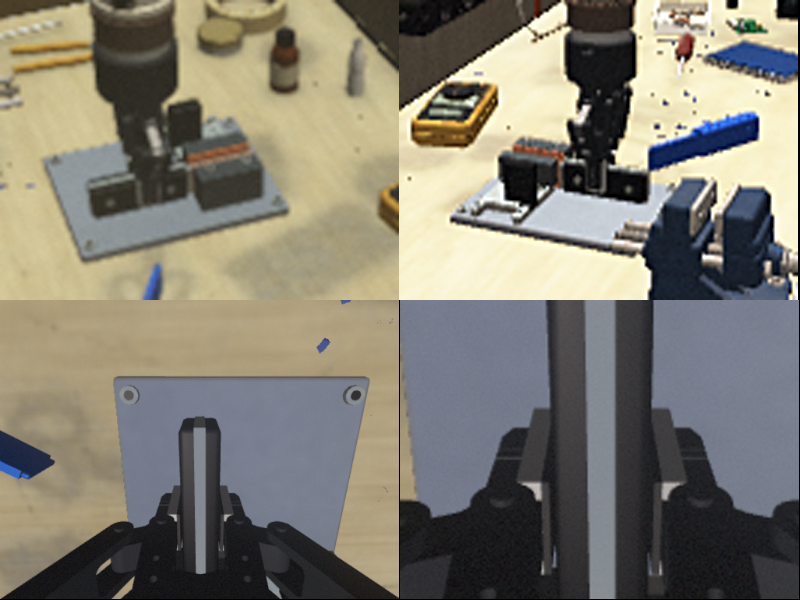

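The blade is inside the gap with the shoulder still a few mm short of the blocks. Next I'll lower it and feed forward until the force shows the shoulder meeting them.

```bash
python3 -m creep '[0,0,-0.0007,0,0,0.001,0,-0.0007,0,0,0.002,0,-0.0007,0,0,0.003,0,-0.0007,0,0,0.003,0,-0.0007,0,0]'; python3 -m creep '[0.001,0,0,0,0,0.002,0,0,0,0,0.002,0,0,0,0]'
```

```text
clock: 9.75
eef_pos: [0.4804, 0.0615, 0.0206]
tool_rot: [0.016, 1.0, 0.0, 0.0]
ft_force: [-0.5, 0.4, -0.8]
grip_width: 0.0212
grasp_force: 59.6
clock: 10.0
eef_pos: [0.4821, 0.0615, 0.0206]
tool_rot: [0.016, 1.0, 0.0, -0.0]
ft_force: [-2.0, -0.2, -0.5]
grip_width: 0.0206
grasp_force: 59.7
```

```bash
python3 -m creep '[0.001,0,0,0,0,0.002,0,0,0,0,0.002,0,0,0,0]';python3 -m creep '[0.001,0,0,0,0,0.002,0,0,0,0,0.002,0,0,0,0]'
```

```text
clock: 10.25
eef_pos: [0.4821, 0.0615, 0.0204]
tool_rot: [0.016, 1.0, 0.0, -0.002]
ft_force: [-5.5, 0.1, 3.6]
grip_width: 0.021
grasp_force: 60.4
clock: 10.5
eef_pos: [0.4821, 0.0615, 0.0204]
tool_rot: [0.016, 1.0, 0.0, -0.004]
ft_force: [-11.7, 1.0, 8.9]
grip_width: 0.0209
grasp_force: 61.0
```

The arm has stopped at x = 0.482, as predicted for the shoulder on the blocks. I'll ease the push off and lower to the plate.

```bash
python3 -m creep '[-0.003,0,-0.001,0,0,-0.003,0,-0.001,0,0]';python3 -m creep '[0,0,-0.001,0,0,0,0,-0.001,0,0]'
```

```text
clock: 10.67
eef_pos: [0.4821, 0.0615, 0.0204]
tool_rot: [0.016, 1.0, -0.0, -0.0]
ft_force: [-5.5, 0.7, 8.1]
grip_width: 0.0211
grasp_force: 60.8
clock: 10.83
eef_pos: [0.4821, 0.0615, 0.0204]
tool_rot: [0.016, 1.0, 0.0, -0.0]
ft_force: [-8.6, -0.7, 16.7]
grip_width: 0.021
grasp_force: 62.0
```

The underside is on the plate (TCP z 0.0204 = 0.0084 + 0.012). Releasing now.

```bash
python3 -m creep '[-0.001,0,0.001,0,0,-0.001,0,0.0015,0,0.02,-0.001,0,0.0015,0,0.04,-0.001,0,0.0015,0,0.05,-0.001,0,0.0015,0,0.05,-0.001,0,0.0015,0,0.05,-0.001,0,0.0015,0,0.05]'; python3 -m creep '[0,0,0.02,0,0.05,0,0,0.05,0,0.05,0,0,0.09,0,0.05,0,0,0.13,0,0.05,-0.03,0,0.16,0,0.05,-0.03,0,0.17,0,0.05,-0.03,0,0.17,0,0.05]'
python3 f.py h4.png
```

```text
clock: 11.42
eef_pos: [0.4822, 0.0615, 0.02]
tool_rot: [0.016, 1.0, 0.0, 0.0]
ft_force: [0.6, -0.2, -0.5]
grip_width: 0.0497
grasp_force: 0.0
clock: 12.0
eef_pos: [0.4535, 0.0618, 0.1938]
tool_rot: [0.016, 1.0, 0.001, 0.004]
ft_force: [1.0, -0.6, -0.4]
grip_width: 0.0498
grasp_force: 0.0
gauge [([255.3, 230.9], 0.95), ([101.3, 139.1], 0.76)]
gauge_tip [([158.9, 174.9], 0.89), ([260.7, 292.5], 0.63)]
gap_mouth [([258.1, 230.8], 0.97)]
jaw_grip [([256.6, 230.5], 0.42)]
scene gauge [([231.9, 192.5], 0.89), ([219.0, 247.1], 0.67)]
scene gauge_tip [([221.0, 218.1], 0.71), ([227.8, 198.1], 0.46)]
scene gap_mouth [([234.2, 191.3], 0.91), ([231.2, 195.5], 0.67)]
scene jaw_grip [([229.0, 165.8], 0.87), ([233.7, 189.9], 0.32)]
side gauge [([268.9, 229.7], 0.74), ([264.6, 222.4], 0.72), ([310.8, 210.8], 0.61)]
side gauge_tip [([293.6, 213.5], 0.79)]
side gap_mouth [([264.5, 221.0], 0.79)]
side jaw_grip [([250.7, 214.5], 0.84)]
[0.45204797 0.061497   0.19003651] [ 1.57569879e-02  9.99875850e-01 -5.52522553e-06 -4.10810593e-05]
```

View pics/h4.png

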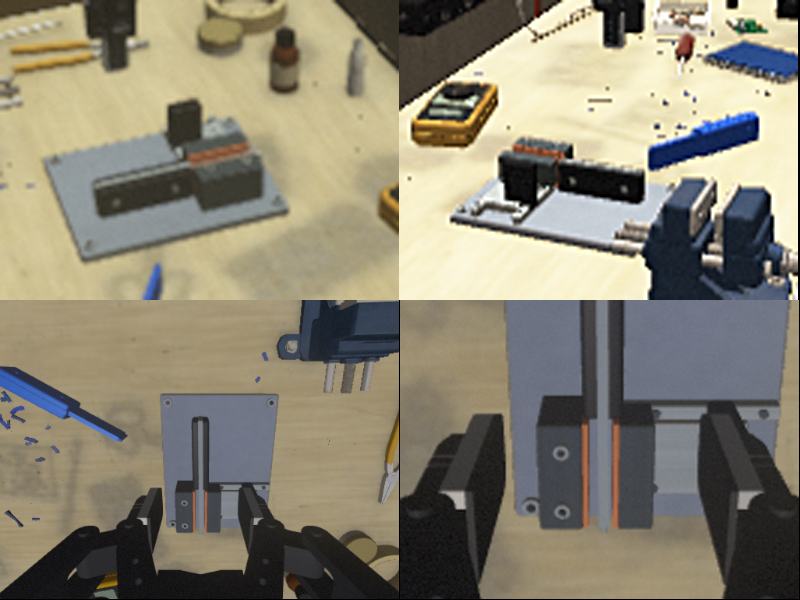

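The gauge stands on the plate with its blade fully in and the handle's front on the blocks. The blade is between the copper faces (lower right panel, x≈603 between 590 and 611). Next I'll look at the grip from above.

```bash
python3 -m creep '[0.02,0.03,0,-0.01,0.036,0.04,0.06,0,-0.01,0.036,0.05,0.066,0,-0.01,0.036,0.05,0.066,0,-0.01,0.036,0.05,0.066,0,-0.01,0.036]'
cat > k.py <<'E'
from h import *
a,P=cam("wrist"); np.save("w3.npy",P); save(a,"g1.png",(128,96,384,288),3)
q=[px(d) for d in bot.place_of("wrist","jaw_grip")]; print(q,[atz(P,u,.068).round(4) for u in q])
S,D,W=np.load("sceneP.npy"),np.load("sideP.npy"),np.load("wristP.npy")
if q: print(tri([P,S,D,W],[q[0],np.array([230.2,166.8]),np.array([250.6,213.8]),np.array([305,40])]))
print(bot.get_obs()["eef_pos"],bot.get_obs()["tool_rot"])
E
python3 k.py
```

```text
clock: 13.17
eef_pos: [0.5019, 0.1278, 0.1897]
tool_rot: [0.02, 1.0, -0.0, -0.0]
ft_force: [0.0, -0.0, -0.4]
grip_width: 0.0357
grasp_force: 0.0
[array([254.208, 230.016])] [array([0.5427, 0.1237])]
(array([0.54189903, 0.12583391, 0.06497853]), [array([ 2.2, -2.2]), array([ 0.8, -0.8]), array([0. , 0.3]), array([-2.8,  3.4])])
[0.50116613 0.12690111 0.18989533] [ 2.09508386e-02  9.99780287e-01 -2.75800458e-04 -6.03383685e-04]
```

View pics/g1.png

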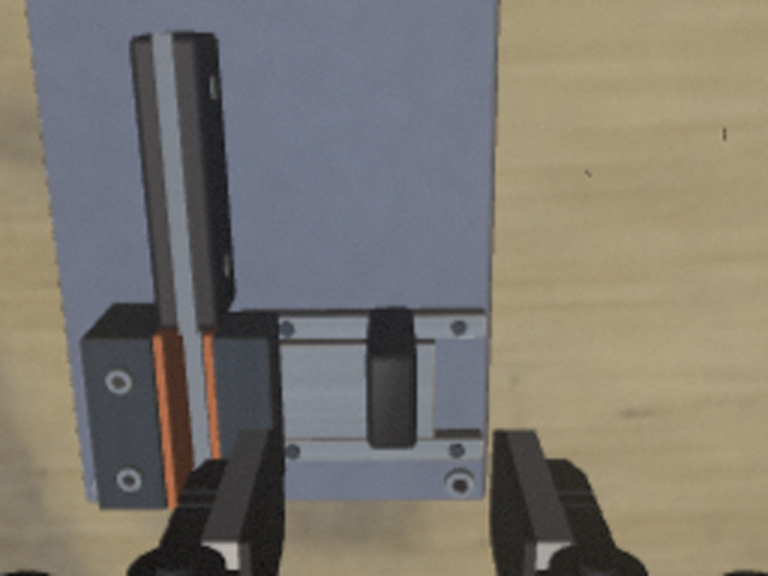

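The grip's top face is at crop px (391,391), centred between the fingers (mid ~388), and the gauge still sits with its shoulder on the blocks. Now down over the grip.

```bash
python3 -m creep '[0.02,-0.001,0,0,0.036,0.042,-0.001,0,0,0.036,0.042,-0.001,-0.035,0,0.036,0.042,-0.001,-0.07,0,0.036,0.042,-0.001,-0.1,0,0.036,0.042,-0.001,-0.12,0,0.036,0.042,-0.001,-0.14,0,0.036,0.042,-0.001,-0.152,0,0.036,0.042,-0.001,-0.152,0,0.036,0.042,-0.001,-0.152,0,0.036]'; python3 -m creep '[0,0,0,0,0.014,0,0,0,0,0.01,0,0,0,0,0.01,0,0,0,0,0.01,0,0,0,0,0.01]'
```

```text
clock: 14.1
eef_pos: [0.543, 0.1256, 0.0379]
tool_rot: [0.021, 1.0, -0.0, -0.001]
ft_force: [0.1, -0.2, 0.4]
grip_width: 0.0361
grasp_force: 0.0
clock: 14.52
eef_pos: [0.545, 0.1266, 0.0398]
tool_rot: [0.02, 1.0, 0.0, 0.001]
ft_force: [-1.9, -1.0, 6.0]
grip_width: 0.015
grasp_force: 60.0
```

```bash
python3 -m creep '[0,-0.001,0,0,0.01,0,-0.002,0,0,0.01,0,-0.003,0,0,0.01,0,-0.004,0,0,0.01,0,-0.005,0,0,0.01,0,-0.005,0,0,0.01]'; python3 -m creep '[0,-0.001,0,0,0.01,0,-0.002,0,0,0.01,0,-0.002,0,0,0.01]'
```

```text
clock: 15.02
eef_pos: [0.5448, 0.1228, 0.0398]
tool_rot: [0.02, 1.0, 0.001, 0.001]
ft_force: [-2.4, 2.9, 6.0]
grip_width: 0.0153
grasp_force: 60.0
clock: 15.27
eef_pos: [0.5448, 0.121, 0.0399]
tool_rot: [0.02, 1.0, 0.001, 0.001]
ft_force: [-2.1, 3.0, 6.1]
grip_width: 0.0153
grasp_force: 60.0
```

```bash
python3 -m creep '[0,-0.001,0,0,0.01,0,-0.002,0,0,0.01,0,-0.002,0,0,0.01]'; python3 -m creep '[0,-0.001,0,0,0.01,0,-0.002,0,0,0.01,0,-0.002,0,0,0.01]'
```

```text
clock: 15.52
eef_pos: [0.5448, 0.1198, 0.0398]
tool_rot: [0.02, 1.0, 0.002, 0.001]
ft_force: [-2.7, 6.1, 6.3]
grip_width: 0.015
grasp_force: 59.9
clock: 15.77
eef_pos: [0.5448, 0.1198, 0.0399]
tool_rot: [0.019, 1.0, 0.004, 0.001]
ft_force: [-2.7, 11.1, 5.2]
grip_width: 0.015
grasp_force: 59.9
```

The contact has stopped with the force rising (11 N at zero travel). One slightly firmer press, then I'll ease off, release, rise and check.

```bash
python3 -m creep '[0,-0.001,0,0,0.01,0,-0.002,0,0,0.01,0,-0.002,0,0,0.01]'; python3 -m creep '[0,0.002,0,0,0.01,0,0.004,0,0,0.01,0,0.005,0,0,0.01,0,0.005,0,0,0.01]'
```

```text
clock: 16.02
eef_pos: [0.5448, 0.1198, 0.0399]
tool_rot: [0.018, 1.0, 0.006, 0.001]
ft_force: [-2.5, 16.4, 4.3]
grip_width: 0.0152
grasp_force: 59.9
clock: 16.35
eef_pos: [0.5448, 0.1198, 0.0398]
tool_rot: [0.02, 1.0, 0.001, 0.001]
ft_force: [-1.7, 1.5, 6.2]
grip_width: 0.0149
grasp_force: 60.3
```

```bash
python3 -m creep '[0,0,0,0,0.02,0,0,0,0,0.034,0,0,0,0,0.034,0,0,0,0,0.034,0,0,0,0,0.034]'; python3 -m creep '[0,0,0.02,0,0.034,0,0,0.05,0,0.034,0,0,0.09,0,0.034,0,0,0.13,0,0.034,-0.03,-0.03,0.15,0,0.05,-0.065,-0.055,0.15,0,0.06,-0.065,-0.055,0.15,0,0.06,-0.065,-0.055,0.15,0,0.06]'
sed -i 's/cr(a,156,184,200,150,1.995)/cr(a,206,204,133,100,3)/' f.py
python3 f.py h5.png
```

```text
clock: 16.77
eef_pos: [0.5439, 0.1183, 0.0379]
tool_rot: [0.021, 1.0, -0.0, -0.0]
ft_force: [-0.0, -0.1, 0.2]
grip_width: 0.0337
grasp_force: 0.0
clock: 17.43
eef_pos: [0.4767, 0.062, 0.1884]
tool_rot: [0.022, 1.0, -0.0, -0.001]
ft_force: [-0.7, 0.6, 0.1]
grip_width: 0.0598
grasp_force: 0.0
gauge [([248.4, 214.4], 0.75), ([94.5, 120.3], 0.59)]
gauge_tip [([154.7, 160.3], 0.76), ([256.1, 283.8], 0.61)]
gap_mouth [([255.9, 215.0], 0.68)]
jaw_grip [([318.0, 252.5], 0.69)]
scene gauge [([214.7, 244.8], 0.63), ([230.2, 191.0], 0.58)]
scene gauge_tip [([221.5, 218.9], 0.56)]
scene gap_mouth [([233.0, 193.3], 0.64)]
scene jaw_grip [([229.7, 167.1], 0.61)]
side gauge [([309.6, 214.5], 0.78), ([261.3, 222.3], 0.77)]
side gauge_tip [([292.4, 214.7], 0.59)]
side gap_mouth [([266.1, 222.7], 0.67)]
side jaw_grip [([250.1, 213.1], 0.84)]
[0.47903464 0.06357947 0.18805014] [ 2.07086258e-02  9.99785552e-01  1.33245620e-05 -4.54358845e-05]
```

View pics/h5.png

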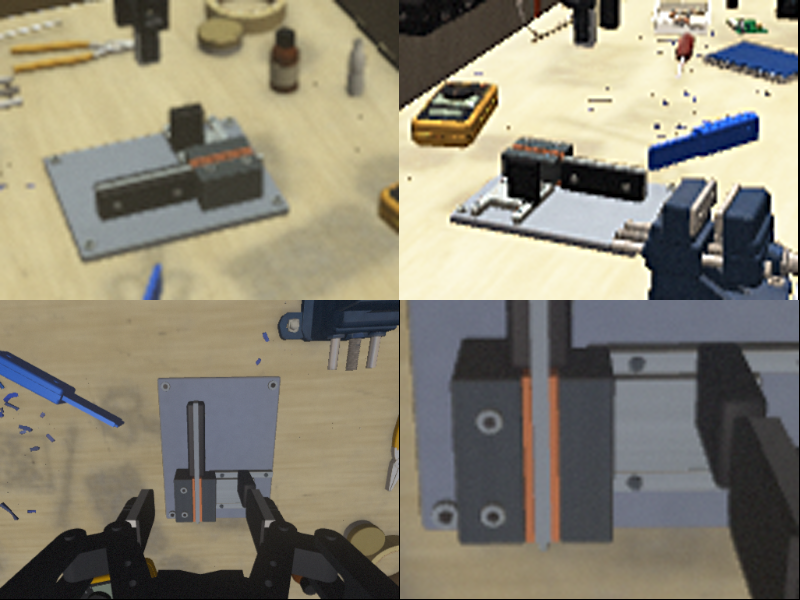

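The moving contact is against the blade: the blade fills the gap at panel x 535-550 between the copper strips, and the handle is upright and aligned. I'll check the insertion depth numerically from the tip's projection.

```bash
cat > m.py <<'E'
from h import *
P=np.load("w2.npy"); f=lambda u,z: atz(P,np.array([206+(u[0]-400)/3,204+(u[1]-300)/3]),z).round(4)
print("block front",f((490,377),.052),f((585,373),.052),"block rear",f((495,543),.052),f((585,541),.052),"tip",f((543,549),.042),"shoulder",f((525,370),.046))
E
python3 m.py
```

```text
block front [0.5229 0.0393] [0.5228 0.0709] block rear [0.5868 0.037 ] [0.5874 0.0688] tip [0.5968 0.0534] shoulder [0.5235 0.0508]
```

The tip lies 74 mm past the block fronts; with the shoulder seated it should be 75 mm, so this is within measuring error. The shoulder is on the blocks, so I'm handing in.

```bash
python3 -c "
from workcell import bot
print(bot.job_done())"
```

```text
the job is handed in; nothing more can be done
None
```

I handed the job in: the gauge is standing on the base plate with its blade fully in and its shoulder on the contact blocks. The moving contact is closed against the blade, and the multimeter, pliers and red screwdriver were not touched. The interface only confirmed the hand-in and did not report a verdict.

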